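# Charge the glaze mill with grinding cylinders

## Robot

A 6-joint arm with a two-finger parallel gripper is mounted at the origin on the work surface. World frame = base frame: x ahead of the robot, y to its left, z up, the work surface at z = 0. Lengths are in m, angles in degrees, forces in N, time in s.
With the tool pointing down it reaches from about 0.325 to 0.775 m from the base axis. Payload 5.5 kg.
Tool frame: the origin (TCP) lies at the centre of the arm's flange, where the gripper is bolted on; the fingertips stand 182 mm ahead of it and the grasp point (between the pads) lies 163 mm ahead of it; y points along the fingers, x is the direction in which the jaws open and shut, and the axes are right-handed (so a half turn about y gives the same grasp; the last joint's range is limited). The gripper opens to 88 mm and grips with 3 to 60 N. Pads are 20 mm wide; open, the fingers measure 115 mm over their backs; the gripper's body (75 mm by 178 mm) begins 61 mm behind the grasp point.
Start: joints at [-76.014, 5.22, 70.514, -0, 104.267, -3.249], TCP at [0.178, -0.573, 0.405] pointing down, gripper open.
Joint ranges: [-164.24, 164.24], [-49.07, 125.15], [9.68, 141.18], [-86.29, 266.29], [3.28, 154.24], [-151.56, 151.56]. Speed limits (degrees/s): [147.25, 147.25, 172.46, 180, 180, 180].

## Interface

Orientations are given as a 3x3 rotation matrix whose columns are the frame's x, y, z axes.
In Python, from workcell import arm, viewer gives the robot as it stands.
- The arm moves only by the shell command python3 -m inch 'ROWS'. ROWS is JSON, a list that holds one entry, the list of rows, each a list of 5 numbers: the shift along the world's x, y, z in mm, then the turn about the world's z in rad, then the opening, from 0 (shut) to 1 (fully open). A call has 1 to 5 rows; each row is the pose to reach, as a shift and turn from the pose commanded when the call began; what a row does not reach only later rows make up. A row lasts 1/12 s, in which the tool goes at most 41.7 mm and 7.16 degrees, less where a joint would pass 70% of its speed; a pose out of reach is approached as far as the arm can. A call with a gripper value outside its range is refused whole. The fingers move at their own pace and stop on an object; the grip force is fixed at half the most. Time passes only in rows, so rows that repeat a pose let the fingers close. It gives the time, the measured TCP pose, the force and the opening at its end, in the units of the state.
- arm.state(): the state, without advancing time (a new reading comes with each control period).
- viewer.grab_frame(name): name is "side" or "top" or "wrist"; returns a dict with "frame" (400x640x3 uint8, red, green, blue), "depth" (400x640 float32, m along the optical axis (not along the pixel's ray), 0 where there is no reading), "K" (3x3 intrinsics, pixels), "R" (3x3) and "t" (3): a world point X has camera coordinates R X + t. Camera axes: x right, y down, z forward; pixel columns grow to the right and rows downward; lengths in m; the calibration is good to about 2 mm. A picture is of the moment at which its call begins.
- arm.sign_off(): hands the job in, once; it reports no verdict.
The state is a dict: "t": time; "q": joint angles; "dq": joint speeds; "joint_torque": joint torques, N m; "position": TCP position; "tcp_rot": TCP orientation; "ft_force": force on the tool from outside, world axes, zero at the start; "wrist_torque": the same for the moment, N m; "width": finger opening in m.
Only numpy, scipy, OpenCV 4.12 (cv2) and the standard library are available. Lean on these libraries where they do the work, as an engineer would, in place of code of your own. Each camera call takes 0.05 s, during which the arm holds its last target. There are 200 camera calls.

## Task

Charge the glaze mill: gather every white grinding cylinder from the bench into the loading chute, all of them together, and crank the mill's handwheel anticlockwise until its gate is fully open. Then hold the chute to the mouth and tilt it so that they all slide into the jar; never carry a cylinder to the mouth in the gripper. Finally lay the empty chute flat along its wooden board again, crank the gate fully shut, and leave the terracotta cup and the little amber jar where they stand.

Things in the scene. Friction and masses are not known exactly. Their poses are not given: they have to be found in the camera images.
- chute: loose aluminium trough (200 g) with a wooden grip. Origin under its closed back end; x runs along it to the open nose, z up. Trough x 0 to 190 mm, 42 wide outside, 36 inside, floor 3 thick, walls to z 30. Wooden fin behind it: x -40 to 0, 16 thick along y, z 8 to 74. Polished: cylinders slide from 10 to 16 degrees of tilt (one lying crosswise may roll sooner).
- chute_grip (a point): centre for grasping the chute's wooden fin: 20 mm behind the trough's back end, 52 mm above its underside (fin top at 74 mm); pinch the 16 mm across chute y. Axes as the chute's.
- chute_nose (a point): middle of the trough floor's top face at the open nose end (190 mm ahead of the chute's origin, 3 mm above the underside). Axes as the chute's.
- chute_mid (a point): point on the chute's underside 75 mm ahead of its origin, half-way along the whole chute; lies over board_top when the chute is in its place.
- board_top (a point): centre of the top face of the fixed wooden board (260 x 80 x 8 mm, flat on the bench) on which the chute lives; x along the board's length. The chute starts along it with its nose towards +x.
- mouth (a point): centre of the mill's mouth, 112 mm above the bench, level with the lip at its open front (lip x -38 to -26 mm). x points from the open front to the back wall and on to the handwheel, z up. Below it a 52 x 52 mm port, closed by the sliding gate (top at z -4.5 mm) until cranked open. The deck (top at z -9 mm) reaches from x -52 mm, and y -55 to +55 mm.
- hood_top (a point): 46 mm above the mouth: top of the three-sided hood round it. Axes as the mouth's. Side walls inside at y -28 and +28 mm, x -32 to +28 mm; back wall inside at x +28 mm; walls 5 mm thick. The front, x below -32 mm, is open for the chute to come in.
- jar_floor (a point): centre of the floor of the clear square jar under the mouth, 6 mm above the bench; inside 70 x 70 mm, 90 mm deep. Axes as the mouth's.
- wheel (a joint): angle of the mill's handwheel, rad, anticlockwise seen from above: 0 (a stop) gate fully shut, 3.0 (a stop) gate fully open; the gate slides 19 mm per rad, away from the front. It stays where it is left; turning takes about 0.1 Nm.
- wheel_bar (a point): on the handwheel's upright axis (155 mm behind the mouth along mouth x), 152 mm above the bench, at the centre for grasping its black grip bar: a straight bar across the wheel, 86 mm long along this point's x, 14 mm thick along its y, from 122 to 170 mm above the bench. The point turns with the wheel. Under it the wheel's disc, 112 mm across, has its top 124 mm above the bench.
- cup: small open terracotta cup, 60 mm across, 55 mm high, a bystander; origin at its underside.
- pot: small amber glass jar with brass lid, 54 mm across, 55 mm high, a bystander; origin at its underside.
- cyl0_center (a point): centre of one white porcelain grinding cylinder (22 mm across, 22 mm long, 24 g), starting upright on the bench (z is its own axis); None if absent in this run.
- cyl1_center (a point): centre of one white porcelain grinding cylinder (22 mm across, 22 mm long, 24 g), starting upright on the bench (z is its own axis); None if absent in this run.
- cyl2_center (a point): centre of one white porcelain grinding cylinder (22 mm across, 22 mm long, 24 g), starting upright on the bench (z is its own axis); None if absent in this run.
- cyl3_center (a point): centre of one white porcelain grinding cylinder (22 mm across, 22 mm long, 24 g), starting upright on the bench (z is its own axis); None if absent in this run.

How it is judged (in metres and radians):
On the way, in this order (a step that is already met when the one before it is completed fails the run):
1. all the cylinders present lie in the chute together and the gate is fully open (in either order) (x of cyl0_center in the frame of chute between 0 and 0.195 m and y of cyl0_center in the frame of chute between -0.02 and 0.02 m and z of cyl0_center in the frame of chute between 0 and 0.03 m and x of cyl1_center in the frame of chute between 0 and 0.195 m and y of cyl1_center in the frame of chute between -0.02 and 0.02 m and z of cyl1_center in the frame of chute between 0 and 0.03 m and x of cyl2_center in the frame of chute between 0 and 0.195 m and y of cyl2_center in the frame of chute between -0.02 and 0.02 m and z of cyl2_center in the frame of chute between 0 and 0.03 m and x of cyl3_center in the frame of chute between 0 and 0.195 m and y of cyl3_center in the frame of chute between -0.02 and 0.02 m and z of cyl3_center in the frame of chute between 0 and 0.03 m and value of joint wheel above 2.75 rad), for 0.2 s.
2. all the cylinders have gone through the mouth into the jar (x of cyl0_center in the frame of mouth between -0.038 and 0.038 m and y of cyl0_center in the frame of mouth between -0.038 and 0.038 m and z of each of cyl0_center, cyl1_center, cyl2_center, cyl3_center in the frame of mouth below -0.025 m and x of cyl1_center in the frame of mouth between -0.038 and 0.038 m and y of cyl1_center in the frame of mouth between -0.038 and 0.038 m and x of cyl2_center in the frame of mouth between -0.038 and 0.038 m and y of cyl2_center in the frame of mouth between -0.038 and 0.038 m and x of cyl3_center in the frame of mouth between -0.038 and 0.038 m and y of cyl3_center in the frame of mouth between -0.038 and 0.038 m), for 0.2 s.
At the end, for the whole second after the job is handed in: every cylinder present lies in the jar below the gate, the gate is fully shut (wheel below 0.2 rad), and the chute lies flat and released on its board, within 35 mm of its place and 0.25 rad of the board's length (all of step 2 and horizontal distance between chute_mid and board_top below 0.035 m and z of chute_mid in the frame of board_top between -0.006 and 0.006 m and angle between chute's own z axis and vertical below 0.08 rad and angle between the x axis of chute and the x axis of board_top, either way round below 0.25 rad and value of joint wheel below 0.2 rad and linear speed of chute below 0.02 m/s); the robot touches nothing.
It fails at once if a cylinder is carried to the mouth in the gripper instead of by the chute ((contact force between the fingers and cyl0 above 0.5 N and horizontal distance between cyl0_center and mouth below 0.035 m) or (contact force between the fingers and cyl1 above 0.5 N and horizontal distance between cyl1_center and mouth below 0.035 m) or (contact force between the fingers and cyl2 above 0.5 N and horizontal distance between cyl2_center and mouth below 0.035 m) or (contact force between the fingers and cyl3 above 0.5 N and horizontal distance between cyl3_center and mouth below 0.035 m)).
It fails at once if the cup or the little amber jar is shoved (over 30 mm) or tipped (distance of any of cup, pot from where it was at the start of the episode above 0.03 m or angle between any of cup, pot's own z axis and vertical above 0.3 rad).
Of cyl0, cyl1, cyl2, cyl3 only 2 to 4 are there at a start; the rules pass over those that are not, and their reading is None.
At some moment in a run one of cyl0, cyl1, cyl2, cyl3 may be knocked a few centimetres aside while the robot is not near it.
It also fails if it takes over 210 s, if anything falls off the work surface, if the arm or the gripper's body presses on something with over 40 N, if the wrist force passes 120 N, or if a joint passes its speed limit or range.

## Working session

There is one attempt and no reset: what is moved stays moved. The work goes in short steps, Python scripts to look and compute and a shell command to move; the robot and the scene stay as the last step left them, time stands still between calls to the robot, and variables do not carry over. Pictures are saved under pics/ and viewed, about 12 in all and at most 16, crops included, and the job is handed in when it is done.

```bash
ls; mkdir -p pics; cat > h.py <<'E'
import numpy as np, cv2
from workcell import arm, viewer
def grab(n):
    d=viewer.grab_frame(n); return d
def save(d,name,crop=None,s=1):
    im=d["frame"][:,:,::-1]
    if crop: im=im[crop[1]:crop[3],crop[0]:crop[2]]
    cv2.imwrite("pics/"+name,cv2.resize(im,None,fx=s,fy=s))
def cloud(d):
    K,R,t=map(np.asarray,(d["K"],d["R"],d["t"])); z=d["depth"]
    v,u=np.mgrid[:z.shape[0],:z.shape[1]]
    c=np.stack([(u-K[0,2])/K[0,0]*z,(v-K[1,2])/K[1,1]*z,z],-1)
    P=(c-t)@R; P[z==0]=np.nan; return P
def pix(d,X):
    c=np.asarray(d["R"])@X+d["t"]; c=np.asarray(d["K"])@c; return c[:2]/c[2]
E
python3 - <<'E'
from h import *
for n in("top","side"):
    d=grab(n); save(d,n+"0.png"); np.savez("/tmp/"+n,**{k:np.asarray(v) for k,v in d.items()})
    print(n,-np.asarray(d["R"]).T@d["t"], np.round(d["R"],2).tolist(),d["K"][0][0])
print(arm.state())
E
```

```text
pics
top [0.37184198 0.01568638 1.20793979] [[0.02, -1.0, -0.01], [-0.98, -0.02, -0.18], [0.18, 0.01, -0.98]] 463.6957234069226
side [ 0.30785554 -0.52171906  0.59850389] [[0.9, -0.44, -0.01], [-0.29, -0.56, -0.78], [0.34, 0.7, -0.63]] 412.5262391438779
{'t': 0.1, 'q': array([-7.60149456e+01,  5.25737478e+00,  7.05757803e+01,  2.86135822e-04,
        1.04266091e+02, -3.24924467e+00]), 'dq': array([-0.00954396, -0.12346476, -0.2083281 , -0.02442997, -0.00193907,
       -0.02977198]), 'joint_torque': array([ 2.30717080e-03, -4.47858560e+01, -4.07570243e+01,  7.01423083e-02,
        2.84639635e-02, -1.24095918e-04]), 'position': array([ 0.17777234, -0.57310729,  0.40362662]), 'tcp_rot': array([[ 2.96280671e-01, -4.13916401e-04,  9.55100828e-01],
       [-9.55099353e-01,  1.68200219e-03,  2.96280942e-01],
       [-1.72911722e-03, -9.99998500e-01,  1.03013450e-04]]), 'ft_force': array([-0.92357325, -0.55973356, -0.10464997]), 'wrist_torque': array([-0.00697141, -0.01177298,  0.03457789]), 'width': 0.0876226507739772}
```

View pics/top0.png

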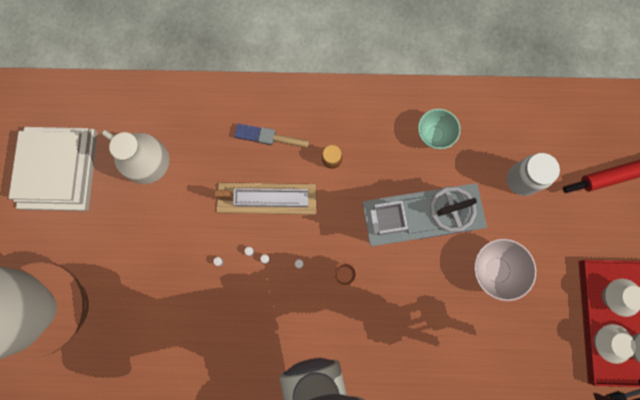

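View pics/side0.png

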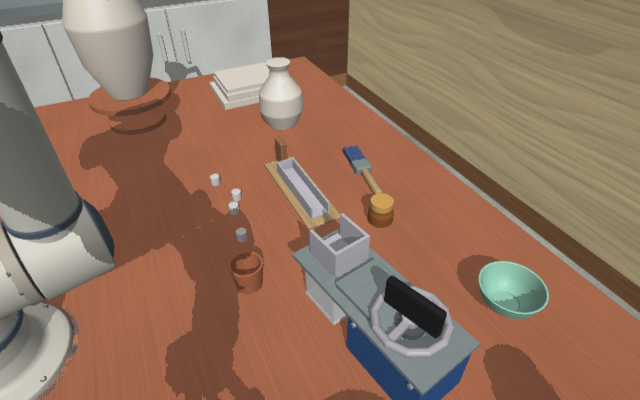

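The top view shows four cylinders at about (217,261), (249,251), (265,258) and (299,264), the last one in shadow. The chute is on its board around (268,198) with its fin on the left. The mouth is at (390,218), the wheel at (454,210), the cup at (345,273) and the pot at (332,156).

```bash
python3 - <<'E'
from h import *
d=dict(np.load("/tmp/top.npz")); P=cloud(d); H=P[...,2]
hsv=cv2.cvtColor(d["frame"],cv2.COLOR_RGB2HSV)
def blob(name,u,v,lo,hi,r):
    S=np.zeros(H.shape,bool); S[v-r:v+r,u-r:u+r]=1
    m=(S&(H>lo)&(H<hi)).astype(np.uint8)
    n,l,st,_=cv2.connectedComponentsWithStats(m)
    k=1+np.argmax(st[1:,4]); q=P[l==k]
    (c,wh,a)=cv2.minAreaRect((q[:,:2]*1000).astype(np.float32))
    b=cv2.boxPoints((c,wh,a))
    print(name,st[k,4],'mean',np.round(q.mean(0)*1000,1),'rect c',np.round(c,1),np.round(wh,1),round(a,1),'zmed',np.round(np.median(q[:,2])*1000,1)); return q
for i,(u,v) in enumerate([(217,261),(249,251),(265,258),(299,264)]): blob('cyl%d'%i,u,v,.017,.03,8)
blob('cup',345,273,.045,.065,20); blob('pot',332,156,.045,.065,20)
blob('trough walls',271,198,.028,.045,55); blob('fin',222,196,.06,.09,25); blob('board',266,198,.004,.0125,60)
blob('hood',390,218,.145,.165,35); blob('bar',455,209,.16,.18,40); blob('deck',424,214,.095,.107,66)
E
```

```text
cyl0 57 mean [425.  291.6  22.6] rect c [425.5 291.9] [18.  18.5] 2.5 zmed 22.7
cyl1 55 mean [452.6 213.9  23.1] rect c [452.6 214.2] [18.2 18.2] 2.0 zmed 23.1
cyl2 58 mean [434.4 172.4  23.1] rect c [434.4 172.6] [20.4 18.2] 3.0 zmed 23.0
cyl3 58 mean [423.9  85.   22.7] rect c [423.7  85.3] [19.3 20. ] 53.1 zmed 22.8
cup 143 mean [399.4 -31.2  54.9] rect c [399.4 -30.1] [55.8 56.7] 1.0 zmed 55.1
pot 273 mean [702.9   6.5  56. ] rect c [703.6   6.5] [45.9 47.1] 49.5 zmed 56.1
trough walls 325 mean [591.  176.8  36.9] rect c [591.3 180.4] [ 43.4 225.6] 0.3 zmed 37.6
fin 125 mean [588.9 275.1  79.1] rect c [589.4 276. ] [15.4 38.7] 1.8 zmed 81.5
board 1864 mean [591.3 171.    9. ] rect c [592.5 177.9] [ 93.9 264.6] 3.2 zmed 9.3
hood 245 mean [ 530.3 -138.8  157.2] rect c [ 528.5 -130.1] [66.1 66.4] 10.8 zmed 158.2
bar 236 mean [ 555.2 -280.3  170.1] rect c [ 556.1 -281.8] [14.1 85.3] 19.1 zmed 170.4
deck 1169 mean [ 526.1 -151.1  103.7] rect c [ 536.8 -173.6] [110.6 194.5] 10.3 zmed 103.9
```

```bash
python3 -m inch '[[[126,97,0,-0.513,1],[126,97,0,-0.513,1],[126,97,0,-0.513,1],[126,97,0,-0.513,1],[126,97,0,-0.513,1]]]'
python3 -m inch '[[[126,97,0,-0.513,1],[126,97,0,-0.513,1],[126,97,0,-0.513,1],[126,97,0,-0.513,1],[126,97,0,-0.513,1]]]'
python3 -m inch '[[[126,97,0,-0.513,1],[126,97,0,-0.513,1],[126,97,0,-0.513,1],[126,97,0,-0.513,1],[126,97,0,-0.513,1]]]'
cat >> h.py <<'E'
def st():
    s=arm.state(); R=s["tcp_rot"]; p=s["position"]*1000
    tilt=np.degrees(np.arccos(min(1,-R[2,1])))
    print("t %.2f p %s head %.1f tilt %.2f w %.1f F %s q %s"%(s["t"],np.round(p,1),np.degrees(np.arctan2(R[1,0],R[0,0])),tilt,s["width"]*1000,np.round(s["ft_force"],1),np.round(s["q"],0)))
E
python3 - <<'E'
from h import *
st(); d=grab("top"); save(d,"top1.png")
P=cloud(d);H=P[...,2]
m=(H>.012)&(H<.03); m[:,:190]=0; m[240:,320:]=0; m[:238]=0
n,l,s_,c=cv2.connectedComponentsWithStats(m.astype(np.uint8))
for k in range(1,n):
    if s_[k,4]>20: print(c[k],s_[k,4],P[l==k].mean(0)*1000)
E
```

```text
t: 0.52
position: [0.3078, -0.4727, 0.4045]
tcp_rot: [[-0.211, 0.002, 0.977], [-0.977, 0.002, -0.211], [-0.002, -1.0, 0.002]]
ft_force: [-0.3, 0.6, -0.2]
width: 0.0879
t: 0.93
position: [0.4335, -0.3755, 0.4039]
tcp_rot: [[-0.664, 0.001, 0.748], [-0.748, 0.003, -0.664], [-0.003, -1.0, -0.001]]
ft_force: [-0.3, -0.4, -0.2]
width: 0.0879
t: 1.35
position: [0.5599, -0.2775, 0.4029]
tcp_rot: [[-0.945, -0.0, 0.326], [-0.326, 0.003, -0.945], [-0.001, -1.0, -0.003]]
ft_force: [0.6, -0.5, -0.8]
width: 0.0878
t 1.35 p [ 559.9 -277.5  402.9] head -161.0 tilt 0.19 w 87.8 F [ 0.6 -0.5 -0.8] q [-30.   9.  66.   0. 105. 131.]
[248.88333333 250.46666667] 60 [452.62980183 213.29119211  21.81069099]
[264.57627119 258.        ] 59 [434.39380076 172.24946549  22.59428286]
[217.9516129  260.61290323] 62 [425.2287337  290.74505748  21.78331072]
[298.79661017 262.94915254] 59 [423.84220778  84.84000055  22.74105984]
```

```bash
python3 -m inch '[[[-4,-4,0,0,1],[-4,-4,-40,0,1],[-4,-4,-80,0,1],[-4,-4,-88,0,1],[-4,-4,-88,0,1]]]' | head -2
python3 -m inch '[[[0,0,0,0,0],[0,0,0,0,0],[0,0,0,0,0],[0,0,0,0,0],[0,0,0,0,0]]]'
python3 -m inch '[[[0,0,0,0.125,0],[0,0,0,0.25,0],[0,0,0,0.375,0],[0,0,0,0.5,0],[0,0,0,0.6,0]]]'
```

```text
t: 1.82
position: [0.5501, -0.2869, 0.3123]
t: 2.23
position: [0.5519, -0.2862, 0.3185]
tcp_rot: [[-0.945, 0.002, 0.327], [-0.327, -0.001, -0.945], [-0.002, -1.0, 0.002]]
ft_force: [0.7, -1.2, -0.0]
width: 0.0579
t: 2.65
position: [0.5534, -0.2837, 0.3173]
tcp_rot: [[-0.588, 0.005, 0.809], [-0.809, 0.006, -0.588], [-0.008, -1.0, 0.001]]
ft_force: [6.9, 17.0, -0.3]
width: 0.0249
```

```bash
python3 -m inch '[[[0,0,0,0,0],[0,0,0,0,0],[0,0,0,0,0],[0,0,0,0,0],[0,0,0,0,0]]]'
python3 - <<'E'
from h import *
st(); d=grab("side"); save(d,"side1.png",(270,180,520,400),2.4)
E
```

```text
t: 3.07
position: [0.5536, -0.2811, 0.3173]
tcp_rot: [[-0.59, 0.003, 0.807], [-0.807, 0.01, -0.59], [-0.01, -1.0, -0.004]]
ft_force: [5.2, 22.4, 2.5]
width: 0.0139
t 3.07 p [ 553.6 -281.1  317.3] head -126.2 tilt 0.62 w 13.9 F [ 5.2 22.4  2.5] q [-30.   8.  76.   1.  96.  96.]
```

View pics/side1.png

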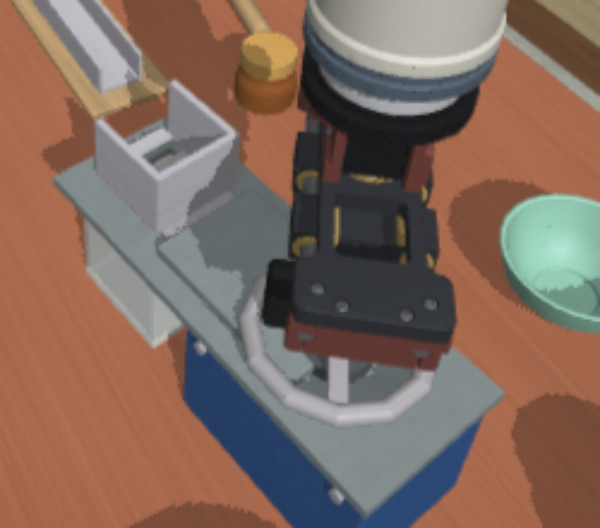

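```bash
python3 -m inch '[[[4,4,0,0.12,0],[4,4,0,0.24,0],[4,4,0,0.36,0],[4,4,0,0.48,0],[4,4,0,0.6,0]]]'|grep -E "pos|force"
python3 -m inch '[[[0,0,0,0.12,0],[0,0,0,0.24,0],[0,0,0,0.36,0],[0,0,0,0.48,0],[0,0,0,0.6,0]]]'|grep -E "pos|force"
python3 -m inch '[[[0,0,0,0.12,0],[0,0,0,0.24,0],[0,0,0,0.36,0],[0,0,0,0.48,0],[0,0,0,0.6,0]]]'|grep -E "pos|force"
python3 -m inch '[[[0,0,0,0.12,0],[0,0,0,0.24,0],[0,0,0,0.36,0],[0,0,0,0.48,0],[0,0,0,0.59,0]]]'|grep -E "pos|force"
python3 -m inch '[[[0,0,0,0,0],[0,0,0,0,0],[0,0,0,0,0]]]'
python3 -c "
from h import *
st()"
```

```text
position: [0.5546, -0.2813, 0.3172]
ft_force: [-10.7, 4.2, 3.1]
position: [0.5548, -0.2825, 0.3172]
ft_force: [-7.0, -1.6, 1.7]
position: [0.5555, -0.2832, 0.3172]
ft_force: [0.6, -5.4, -0.7]
position: [0.5563, -0.283, 0.3173]
ft_force: [4.7, -2.4, -1.7]
t: 5.03
position: [0.5563, -0.283, 0.3173]
tcp_rot: [[0.984, 0.003, -0.178], [0.178, -0.003, 0.984], [0.003, -1.0, -0.003]]
ft_force: [4.4, -4.8, -2.5]
width: 0.0163
t 5.03 p [ 556.3 -283.   317.3] head 10.3 tilt 0.25 w 16.3 F [ 4.4 -4.8 -2.5] q [-30.   9.  75.  -0.  95. -40.]
```

```bash
python3 -m inch '[[[0,0,0,0,0.5],[0,0,0,0,0.5],[0,0,0,0,0.5],[0,0,0,0,0.5],[0,0,0,0,0.5]]]'|grep -E "width|force"
python3 -m inch '[[[0,0,40,0,0.4],[0,0,80,0,0.4],[-40,10,90,0.12,0.4],[-44,50,90,0.24,0.4],[-44,90,90,0.36,0.4]]]'|grep -E "pos|force"
python3 -m inch '[[[-44,130,0,0.55,0.4],[-44,130,0,0.55,0.4],[-44,130,0,0.55,0.4],[-44,130,0,0.55,0.4],[-44,130,0,0.55,0.4]]]'|grep -E "pos|force"
python3 -m inch '[[[-44,147,0,0.48,0.4],[-44,147,0,0.48,0.4],[-44,147,0,0.48,0.4],[-44,147,0,0.48,0.4],[-44,147,0,0.48,0.4]]]'|grep -E "pos|force"
cat >> h.py <<'E'
def cyls():
    d=grab("top");P=cloud(d);H=P[...,2]
    m=(H>.012)&(H<.03); m[:,:190]=0; m[:,320:]=0; m[:238]=0
    n,l,s_,c=cv2.connectedComponentsWithStats(m.astype(np.uint8))
    for k in range(1,n):
        if s_[k,4]>20: print(c[k].round(),s_[k,4],(P[l==k].mean(0)*1000).round(1))
    return d
E
python3 -c "
from h import *
st();cyls()"
```

```text
ft_force: [-0.6, 0.3, -0.5]
width: 0.0432
position: [0.5105, -0.1928, 0.4086]
ft_force: [0.9, 0.5, -0.4]
position: [0.4666, -0.0591, 0.4077]
ft_force: [-0.5, -0.6, 0.3]
position: [0.4222, 0.0886, 0.4073]
ft_force: [-0.1, 0.1, -0.4]
t 6.70 p [422.2  88.6 407.3] head 90.6 tilt 0.13 w 35.2 F [-0.1  0.1 -0.4] q [  7. -21.  94.   0. 107. -83.]
[217. 261.] 56 [424.8 291.9  22.4]
```

```bash
python3 -m inch '[[[0,0,-40,0,0.4],[0,0,-80,0,0.4],[0,0,-120,0,0.4],[0,0,-160,0,0.4],[0,0,-160,0,0.4]]]'|grep -E "pos|force"
python3 -m inch '[[[0,0,-30,0,0.4],[0,0,-60,0,0.4],[0,0,-60,0,0.4]]]'|grep -E "pos|force"
python3 -m inch '[[[0,0,0,0,0],[0,0,0,0,0],[0,0,0,0,0],[0,0,0,0,0],[0,0,0,0,0]]]'
python3 -m inch '[[[0,0,40,0,0],[0,0,80,0,0],[0,0,80,0,0],[0,0,80,0,0]]]'
python3 -c "
from h import *
d=cyls(); st(); d=grab('wrist'); save(d,'w1.png')"
```

```text
position: [0.4213, 0.0835, 0.2372]
ft_force: [-1.1, -0.0, -1.5]
position: [0.4231, 0.084, 0.1837]
ft_force: [-0.2, 0.7, -1.3]
t: 7.83
position: [0.4248, 0.0848, 0.1897]
tcp_rot: [[0.0, 0.005, -1.0], [1.0, -0.0, 0.0], [-0.0, -1.0, -0.005]]
ft_force: [-1.9, -1.0, 7.2]
width: 0.0212
t: 8.17
position: [0.4246, 0.0851, 0.2708]
tcp_rot: [[-0.0, 0.008, -1.0], [1.0, 0.001, -0.0], [0.001, -1.0, -0.008]]
ft_force: [-1.1, -0.5, -0.8]
width: 0.0212
[218. 261.] 62 [425.  290.9  22.3]
t 8.22 p [424.1  85.  268.4] head 90.0 tilt 0.20 w 21.3 F [ 0.4 -0.2 -1.2] q [  7. -21. 108.   0.  93. -83.]
```

View pics/w1.png

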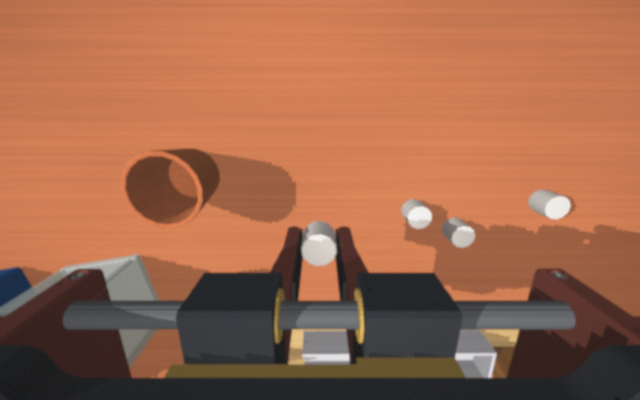

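```bash
python3 -m inch '[[[40,5,0,0,0],[80,10,0,0,0],[120,15,0,0,0],[160,20,0,0,0],[167,20,0,0,0]]]'|grep -E "pos|force"
python3 -m inch '[[[0,0,0,0,0],[0,0,0,0,0],[0,0,-35,0,0],[0,0,-66,0,0],[0,0,-66,0,0]]]'|grep -E "pos|force"
python3 -m inch '[[[0,0,0,0,0],[0,0,0,0,0.32],[0,0,0,0,0.32],[0,0,0,0,0.32],[0,0,0,0,0.32]]]'
python3 -m inch '[[[0,0,30,0,0.32],[0,0,66,0,0.4],[0,0,66,0,0.4],[0,0,66,0,0.4]]]'
python3 -c "
from h import *
d=cyls(); st(); d=grab('wrist'); save(d,'w2.png');d=grab('side'); save(d,'s2.png',(200,120,360,240),4)"
```

```text
position: [0.5943, 0.1053, 0.2609]
ft_force: [0.4, -0.2, -1.0]
position: [0.5876, 0.1046, 0.1951]
ft_force: [-1.2, -0.6, -2.3]
t: 9.52
position: [0.5911, 0.105, 0.2025]
tcp_rot: [[-0.0, 0.003, -1.0], [1.0, 0.0, -0.0], [0.0, -1.0, -0.003]]
ft_force: [0.1, -0.1, -1.0]
width: 0.028
t: 9.85
position: [0.5915, 0.105, 0.2708]
tcp_rot: [[-0.0, 0.007, -1.0], [1.0, 0.001, -0.0], [0.001, -1.0, -0.007]]
ft_force: [0.3, -0.5, 0.1]
width: 0.0349
[218. 261.] 62 [425.1 290.9  21.8]
t 9.90 p [591.  104.9 268.2] head 90.0 tilt 0.17 w 35.1 F [-0.1 -0.9  0. ] q [  7.   6.  83.   0.  90. -83.]
```

View pics/s2.png

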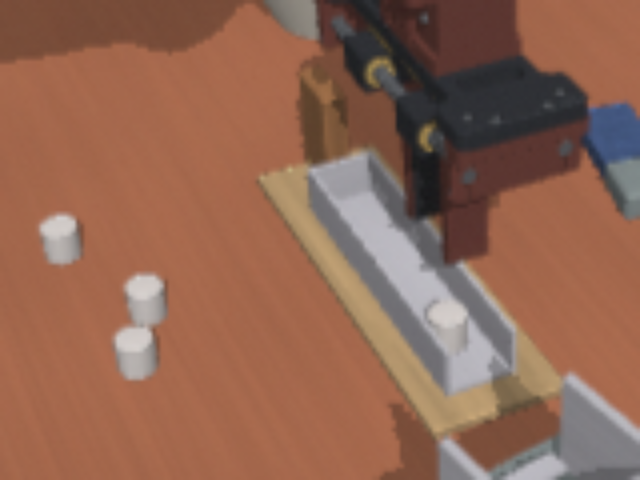

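```bash
cat >> h.py <<'E'
def scyls(x0=.33,x1=.53,y0=.03,y1=.36):
    d=grab("side");P=cloud(d);H=P[...,2]
    m=(H>.019)&(H<.027)&(P[...,0]>x0)&(P[...,0]<x1)&(P[...,1]>y0)&(P[...,1]<y1)
    n,l,s_,c=cv2.connectedComponentsWithStats(m.astype(np.uint8))
    for k in range(1,n):
        if s_[k,4]>8: print('side',c[k].round(),s_[k,4],(P[l==k].mean(0)*1000).round(1))
    return d
E
python3 -m inch '[[[-40,16,0,0,0.4],[-80,32,0,0,0.4],[-120,50,0,0,0.4],[-156,67,0,0,0.4],[-156,67,0,0,0.4]]]'|grep -E "pos|force"
python3 -c "
from h import *
cyls();scyls(); st()"
```

```text
position: [0.4301, 0.1736, 0.2641]
ft_force: [0.4, 0.0, 0.3]
side [214. 177.] 40 [422.9 290.2  22. ]
side [236. 192.] 53 [452.  212.8  21.7]
side [233. 205.] 55 [433.1 171.7  21.6]
t 10.52 p [433.5 172.5 265.5] head 90.1 tilt 0.07 w 35.2 F [ 0.4 -0.5  0.4] q [ 18. -15. 104.  -0.  91. -73.]
```

```bash
python3 -m inch '[[[0,0,-40,0,0.4],[0,0,-80,0,0.4],[0,0,-80,0,0.4],[0,0,-80,0,0.4],[0,0,-80,0,0.4]]]'|grep -E "pos|force"
python3 -m inch '[[[0,0,0,0,0],[0,0,0,0,0],[0,0,0,0,0],[0,0,0,0,0]]]'|grep -E "width|force"
python3 -m inch '[[[0,0,40,0,0],[0,0,80,0,0],[40,-7,80,0,0],[80,-14,80,0,0],[120,-20,80,0,0]]]'|grep -E "pos|width"
python3 -m inch '[[[37,-7,0,0,0],[37,-7,0,0,0],[37,-7,0,0,0],[37,-7,-35,0,0],[37,-7,-66,0,0]]]'|grep -E "pos|force"
python3 -m inch '[[[0,0,0,0,0],[0,0,0,0,0],[0,0,0,0,0.32],[0,0,0,0,0.32],[0,0,0,0,0.32]]]'
python3 -m inch '[[[0,0,30,0,0.32],[0,0,66,0,0.4],[0,0,66,0,0.4],[-40,17,66,0,0.4],[-80,34,66,0,0.4]]]'|grep -E "pos|width"
python3 -m inch '[[[-58,34,0,0,0.4],[-58,34,0,0,0.4],[-58,34,0,0,0.4],[-58,34,0,0,0.4]]]'|grep -E "pos|width"
python3 -c "
from h import *
scyls(); scyls(.55,.64,.06,.26);st()"
```

```text
position: [0.4356, 0.1713, 0.1858]
ft_force: [0.1, -0.3, -0.2]
ft_force: [0.2, -0.4, 0.1]
width: 0.0214
position: [0.5562, 0.1517, 0.2691]
width: 0.0213
position: [0.5918, 0.1454, 0.2026]
ft_force: [-0.1, 0.5, -1.0]
t: 12.52
position: [0.5922, 0.1452, 0.2036]
tcp_rot: [[-0.0, 0.004, -1.0], [1.0, 0.001, -0.0], [0.001, -1.0, -0.004]]
ft_force: [0.0, -0.9, -0.2]
width: 0.0282
position: [0.5155, 0.1772, 0.2679]
width: 0.0352
position: [0.4565, 0.2122, 0.2685]
width: 0.0354
side [214. 176.] 43 [423.9 291.3  21.9]
side [236. 192.] 47 [452.6 213.1  21.9]
side [304. 181.] 126 [605.2 179.8  23. ]
side [295. 191.] 93 [570.2 155.6  23.3]
side [305. 193.] 26 [588.2 136.3  23.4]
side [313. 204.] 25 [587.9  95.3  23.4]
t 13.37 p [457.7 211.4 267.8] head 90.0 tilt 0.15 w 35.2 F [ 0.8  0.2 -0.1] q [ 21.  -9.  98.  -0.  91. -69.]
```

```bash
python3 -m inch '[[[-1,0,-40,0,0.4],[-1,0,-80,0,0.4],[-1,0,-80,0,0.4],[-1,0,-80,0,0.4],[-1,0,-80,0,0.4]]]'|grep -E "pos|force"
python3 -m inch '[[[0,0,0,0,0],[0,0,0,0,0],[0,0,0,0,0],[0,0,0,0,0]]]'|grep -E "width|force"
python3 -m inch '[[[0,0,40,0,0],[0,0,80,0,0],[40,-7,80,0,0],[80,-14,80,0,0],[120,-20,80,0,0]]]'|grep -E "pos|width"
python3 -m inch '[[[18,-6,0,0,0],[18,-6,0,0,0],[18,-6,0,0,0],[18,-6,-35,0,0],[18,-6,-66,0,0]]]'|grep -E "pos|force"
python3 -m inch '[[[0,0,0,0,0],[0,0,0,0,0],[0,0,0,0,0.32],[0,0,0,0,0.32],[0,0,0,0,0.32]]]'
python3 -m inch '[[[0,0,30,0,0.32],[0,0,66,0,0.4],[0,0,66,0,0.4],[-38,24,66,0,0.4],[-70,48,66,0,0.4]]]'|grep -E "pos|width"
python3 -m inch '[[[-96,56,0,0,0.4],[-96,56,0,0,0.4],[-96,56,0,0,0.4],[-96,56,0,0,0.4],[-96,56,0,0,0.4]]]'|grep -E "pos|width"
python3 -c "
from h import *
scyls();st()"
```

```text
position: [0.4568, 0.211, 0.187]
ft_force: [0.4, -0.0, 0.6]
ft_force: [0.6, -0.6, 2.1]
width: 0.0212
position: [0.5773, 0.1914, 0.269]
width: 0.0214
position: [0.5939, 0.1862, 0.2024]
ft_force: [-0.4, -0.3, -1.6]
t: 15.37
position: [0.5944, 0.1858, 0.2033]
tcp_rot: [[-0.0, 0.004, -1.0], [1.0, 0.001, -0.0], [0.001, -1.0, -0.004]]
ft_force: [0.3, 0.0, 0.2]
width: 0.0279
position: [0.5257, 0.2319, 0.2685]
width: 0.0352
position: [0.4286, 0.2894, 0.2683]
width: 0.035
side [214. 177.] 46 [423.8 290.9  21.9]
t 16.25 p [429.4 288.8 268. ] head 90.1 tilt 0.16 w 34.9 F [ 0.2 -0.4  0.3] q [ 30.  -7.  96.  -0.  90. -60.]
```

```bash
python3 -m inch '[[[-4,2,-40,0,0.4],[-4,2,-80,0,0.4],[-4,2,-80,0,0.4],[-4,2,-80,0,0.4],[-4,2,-80,0,0.4]]]'|grep -E "pos|force"
python3 -m inch '[[[0,0,0,0,0],[0,0,0,0,0],[0,0,0,0,0],[0,0,0,0,0]]]'|grep -E "width|force"
python3 -m inch '[[[0,0,40,0,0],[0,0,80,0,0],[38,-15,80,0,0],[76,-30,80,0,0],[114,-45,80,0,0]]]'|grep -E "pos|width"
python3 -m inch '[[[38,-15,0,0,0],[51,-19,0,0,0],[51,-19,0,0,0],[51,-19,0,0,0],[51,-19,0,0,0]]]'|grep -E "pos|force"
python3 -m inch '[[[0,0,-35,0,0],[0,0,-66,0,0],[0,0,-66,0,0],[0,0,-66,0,0]]]'|grep -E "pos|force"
python3 -m inch '[[[0,0,0,0,0],[0,0,0,0,0.32],[0,0,0,0,0.32],[0,0,0,0,0.32]]]'
python3 -m inch '[[[0,0,30,0,0.32],[0,0,66,0,0.4],[0,0,120,0,0.4],[-40,0,120,0,0.4],[-80,0,120,0,0.4]]]'|grep -E "pos|width"
python3 -m inch '[[[-40,-40,0,0,0.4],[-80,-80,0,0,0.4],[-80,-120,0,0,0.4],[-80,-120,0,0,0.4]]]'|grep -E "pos|width"
python3 -c "
from h import *
scyls();st(); d=grab('top'); save(d,'top3.png',(200,150,360,290),4);np.savez('/tmp/top',**{k:np.asarray(v) for k,v in d.items()})"
```

```text
position: [0.4263, 0.29, 0.1874]
ft_force: [0.2, -0.4, 0.5]
ft_force: [0.4, -0.5, 2.3]
width: 0.0213
position: [0.5404, 0.2454, 0.2685]
width: 0.0209
position: [0.5895, 0.2271, 0.2664]
ft_force: [-0.7, -0.1, 0.8]
position: [0.5886, 0.2272, 0.1992]
ft_force: [-0.5, 0.0, 0.8]
t: 18.5
position: [0.5907, 0.2268, 0.2027]
tcp_rot: [[-0.0, 0.003, -1.0], [1.0, 0.001, -0.0], [0.001, -1.0, -0.003]]
ft_force: [-0.0, -1.0, 0.1]
width: 0.0279
position: [0.5115, 0.2266, 0.3268]
width: 0.0349
position: [0.4284, 0.1047, 0.3218]
width: 0.0357
t 19.30 p [428.4 102.7 322.1] head 89.9 tilt 0.19 w 35.1 F [ 3.1 -1.4  1.2] q [  9. -20. 102.  -0.  98. -81.]
```

View pics/top3.png

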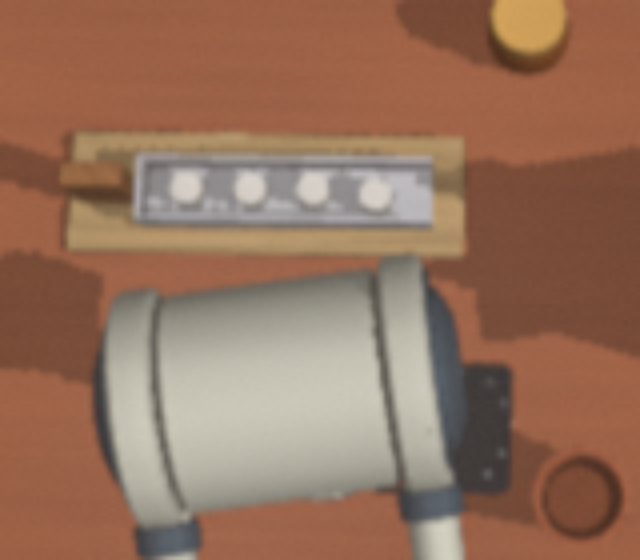

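```bash
python3 -m inch '[[[55,57,0,-0.524,0.6],[55,57,0,-0.524,0.6],[55,57,0,-0.524,0.6],[55,57,0,-0.524,0.6],[55,57,0,-0.524,0.6]]]'|grep -E "pos|force"
python3 -m inch '[[[55,57,0,-0.524,0.6],[55,57,0,-0.524,0.6],[55,57,0,-0.524,0.6],[55,57,0,-0.524,0.6],[55,57,0,-0.524,0.6]]]'|grep -E "pos|force"
python3 -m inch '[[[55,57,0,-0.523,0.6],[55,57,0,-0.523,0.6],[55,57,0,-0.523,0.6],[55,57,0,-0.523,0.6],[55,57,0,-0.523,0.6]]]'|grep -E "pos|force"
python3 -m inch '[[[0,0,0,0,0.6],[0,0,0,0,0.6],[0,0,0,0,0.6]]]'|grep -E "pos|force"
python3 - <<'E'
from h import *
st()
d=dict(np.load("/tmp/top.npz")); P=cloud(d); H=P[...,2]
def fit(name,m):
    m=cv2.connectedComponentsWithStats(m.astype(np.uint8)); l=m[1];k=1+np.argmax(m[2][1:,4]); q=P[l==k][:,:2]*1000
    print(name,len(q),cv2.minAreaRect(q.astype(np.float32)), q.mean(0), q.min(0),q.max(0))
b=(P[...,0]>.53)&(P[...,0]<.65)&(P[...,1]>.02)&(P[...,1]<.32)
fit('fin',b&(H>.076)&(H<.09)); fit('walls',b&(H>.034)&(H<.045)&(P[...,1]<.257))
fit('board',b&(H>.0055)&(H<.0145))
E
```

```text
position: [0.486, 0.1647, 0.3204]
ft_force: [-0.3, -0.1, 0.5]
position: [0.5408, 0.2214, 0.3203]
ft_force: [-0.6, -0.4, -0.2]
position: [0.5956, 0.278, 0.3204]
ft_force: [-0.2, 0.1, 0.6]
position: [0.5951, 0.2772, 0.3216]
ft_force: [-0.1, 0.3, 0.1]
t 20.85 p [595.1 277.2 321.6] head 0.2 tilt 0.08 w 52.7 F [-0.1  0.3  0.1] q [22. 14. 69.  0. 97. 22.]
fin 103 ((589.0361938476562, 276.2862854003906), (15.723346710205078, 39.18132019042969), 0.5667177438735962) [589.45844152 275.63750035] [581.32016906 256.66740089] [597.0788524  295.90644937]
walls 96 ((571.8167114257812, 162.64443969726562), (3.9841766357421875, 174.74249267578125), 0.43443217873573303) [571.4357154  173.96131242] [569.50103969  75.27906922] [573.61263135 250.00158226]
board 1678 ((593.0198364257812, 177.40968322753906), (85.94148254394531, 259.07928466796875), 0.8142141103744507) [591.22776679 163.54594823] [550.32732173  47.31198805] [636.71905959 306.80263172]
```

```bash
python3 -m inch '[[[-6,-1,0,0.012,0.6],[-6,-1,-40,0.012,0.6],[-6,-1,-80,0.012,0.6],[-6,-1,-98,0.012,0.6],[-6,-1,-98,0.012,0.6]]]'|grep -E "pos|force"
python3 -m inch '[[[0,0,0,0,0],[0,0,0,0,0],[0,0,0,0,0],[0,0,0,0,0],[0,0,0,0,0]]]'|grep -E "pos|force|width"
python3 -m inch '[[[0,0,0,0,0],[0,0,0,0,0],[0,0,0,0,0]]]'|grep -E "pos|force|width"
python3 -c "
from h import *
st();print(arm.state()['wrist_torque'])"
python3 -m inch '[[[0,0,3,0,0],[0,0,6,0,0],[0,0,9,0,0],[0,0,9,0,0],[0,0,9,0,0]]]'|grep -E "pos|force|width"
cat >> h.py <<'E'
def chute(nm=None,crop=(240,120,400,260)):
    st();s=arm.state();print('wt',s['wrist_torque'].round(3),end=' ')
    # chute frame heading from tool: fin axes; walls seen by side camera
    d=grab('side')
    if nm: save(d,nm,crop,4)
    return d
E
python3 -c "
from h import *
chute('s4.png')"
```

```text
position: [0.5873, 0.2757, 0.2162]
ft_force: [-0.7, -0.0, -0.3]
position: [0.5897, 0.2767, 0.2247]
ft_force: [0.6, -0.0, -0.8]
width: 0.0227
position: [0.5896, 0.2767, 0.2238]
ft_force: [-0.3, 0.2, 4.8]
width: 0.0158
t 21.93 p [589.6 276.7 223.8] head 0.7 tilt 0.10 w 15.8 F [-0.3  0.2  4.8] q [22. 15. 78.  0. 87. 21.]
[-0.06177167  0.02179871  0.01572313]
position: [0.5893, 0.2765, 0.2314]
ft_force: [0.0, -0.3, -3.0]
width: 0.016
t 22.35 p [589.3 276.5 231.4] head 0.7 tilt 0.02 w 16.0 F [ 0.  -0.3 -3. ] q [22. 15. 77.  0. 88. 21.]
wt [ 0.113 -0.067  0.019]
```

View pics/s4.png

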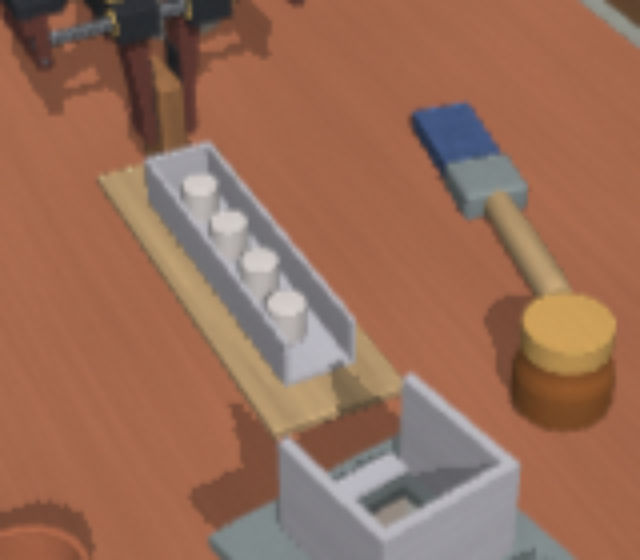

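```bash
cat >> h.py <<'E'
def pitch(head=None,n='side'):
    """pitch of chute wall tops (deg, + nose down) along the chute axis, from the TCP pose"""
    s=arm.state(); R=s['tcp_rot']; a=np.array([R[0,0],R[1,0]]); 
    if a[0]<0:a=-a
    ax=np.array([a[1],-a[0]]); p=s['position'][:2]
    d=grab(n);P=cloud(d); r=P[...,:2]-p; u=r@ax; v=r@a; zt=s['position'][2]
    m=(abs(v)<.026)&(u>.03)&(u<.215)&(P[...,2]<zt-.15)&(P[...,2]>.012)
    U=[];Z=[]
    for c in np.arange(.035,.215,.006):
        k=m&(abs(u-c)<.003)
        if k.sum()>4: U.append(c);Z.append(np.percentile(P[...,2][k],97))
    U=np.array(U);Z=np.array(Z)
    for _ in range(4):
        f=np.polyfit(U,Z,1);e=Z-np.polyval(f,U);g=abs(e)<max(.0015,1.5*e.std());U,Z=U[g],Z[g]
    print('pitch %.1f deg nosedown, n %d, topz at back %.1f nose %.1f, resid %.1f'%(np.degrees(np.arctan(-f[0])),len(U),1e3*np.polyval(f,.02),1e3*np.polyval(f,.21),1e3*e.std()))
E
python3 -c "
from h import *
pitch();pitch(n='top');print(arm.state()['wrist_torque'])"
```

```text
pitch 0.1 deg nosedown, n 30, topz at back 45.7 nose 45.2, resid 0.5
pitch -0.1 deg nosedown, n 26, topz at back 47.4 nose 47.8, resid 0.8
[ 0.19519796 -0.11185997 -0.00029211]
```

```bash
python3 -m inch '[[[0,0,-3,0,0],[0,0,-4,0,0],[0,0,-4,0,0]]]'|grep -E "pos|force|width"
for i in 1; do python3 -m inch '[[[0,0,0,0,0.16],[0,0,0,0,0.16],[0,0,0,0,0.16]]]'|grep -E "force|width"
python3 -c "
from h import *
pitch()"
python3 -m inch '[[[0,0,0,0,0.175],[0,0,0,0,0.175],[0,0,0,0,0.175]]]'|grep -E "force|width"
python3 -c "
from h import *
pitch()"
python3 -m inch '[[[0,0,0,0,0.18],[0,0,0,0,0.18],[0,0,0,0,0.18]]]'|grep -E "force|width"
python3 -c "
from h import *
pitch();st()"
done
```

```text
position: [0.5892, 0.2765, 0.2268]
ft_force: [-1.0, -0.2, -3.6]
width: 0.0159
ft_force: [-0.7, -0.0, -2.5]
width: 0.0157
pitch -0.1 deg nosedown, n 30, topz at back 41.9 nose 42.3, resid 0.6
ft_force: [0.3, 0.3, -2.2]
width: 0.0159
pitch 0.3 deg nosedown, n 29, topz at back 42.6 nose 41.7, resid 0.5
ft_force: [0.0, 0.4, -2.0]
width: 0.0158
pitch 0.9 deg nosedown, n 30, topz at back 41.4 nose 38.5, resid 0.5
t 23.65 p [589.4 276.5 227.7] head 0.7 tilt 0.01 w 15.9 F [ 0.6 -1.  -1.6] q [22. 15. 78. -0. 87. 21.]
```

```bash
python3 -m inch '[[[0,0,2,0,0.18],[0,0,4,0,0.18],[0,0,6,0,0.18],[0,0,8,0,0.18],[0,0,8,0,0.18]]]'|grep -E "pos|force|width"
python3 -c "
from h import *
pitch();pitch()"
```

```text
position: [0.5895, 0.2766, 0.2365]
ft_force: [0.0, 0.3, -2.6]
width: 0.0159
pitch 3.4 deg nosedown, n 29, topz at back 49.6 nose 38.3, resid 0.4
pitch 3.1 deg nosedown, n 27, topz at back 48.7 nose 38.5, resid 0.5
```

```bash
python3 -m inch '[[[0,0,-4,0,0.18],[0,0,-8,0,0.18],[0,0,-11,0,0.18],[0,0,-14,0,0.18],[0,0,-14,0,0.18]]]'|grep -E "pos|force|width"
python3 -m inch '[[[0,0,0,0,0],[0,0,0,0,0],[0,0,0,0,0],[0,0,0,0,0]]]'|grep -E "pos|force|width"
python3 -c "
from h import *
pitch()"
python3 -m inch '[[[0,0,3,0,0],[0,0,9,0,0],[0,0,17,0,0],[0,0,27,0,0],[0,0,37,0,0]]]'|grep -E "pos|force|width"
python3 -m inch '[[[0,0,10,0,0],[0,0,20,0,0],[0,0,30,0,0],[0,0,40,0,0],[0,0,50,0,0]]]'|grep -E "pos|force|width"
python3 -m inch '[[[0,0,10,0,0],[0,0,19,0,0],[0,0,26,0,0],[0,0,31,0,0],[0,0,33,0,0]]]'|grep -E "pos|force|width"
python3 -c "
from h import *
pitch();st()"
```

```text
position: [0.5893, 0.2768, 0.2225]
ft_force: [-1.9, 0.0, 3.4]
width: 0.0162
position: [0.5893, 0.2768, 0.2225]
ft_force: [-2.5, 0.4, 5.3]
width: 0.0161
pitch -0.5 deg nosedown, n 29, topz at back 38.5 nose 40.1, resid 0.5
position: [0.5894, 0.2765, 0.2593]
ft_force: [0.1, -0.0, -2.1]
width: 0.0161
position: [0.5893, 0.2766, 0.3099]
ft_force: [0.1, 0.3, -3.0]
width: 0.0156
position: [0.5894, 0.2766, 0.3428]
ft_force: [0.3, -0.1, -3.3]
width: 0.0156
pitch -0.6 deg nosedown, n 30, topz at back 158.3 nose 160.3, resid 0.4
t 26.27 p [589.4 276.6 342.6] head 0.7 tilt 0.06 w 16.2 F [-0.9  0.8 -2.7] q [22. 13. 68. -0. 99. 21.]
```

```bash
python3 -m inch '[[[-2,-2,0,0.005,0],[-6,-7,0,0.01,0],[-11,-13,0,0.02,0],[-17,-20,0,0.03,0],[-23,-27,0,0.04,0]]]'|grep -E "pos|force"
python3 -m inch '[[[-6,-7,0,0.01,0],[-12,-14,0,0.02,0],[-18,-21,0,0.03,0],[-24,-28,0,0.04,0],[-30,-35,0,0.05,0]]]'|grep -E "pos|force"
python3 -m inch '[[[-6,-7,0,0.01,0],[-12,-14,0,0.02,0],[-18,-21,0,0.03,0],[-24,-28,0,0.04,0],[-30,-35,0,0.05,0]]]'|grep -E "pos|force"
python3 -m inch '[[[-6,-7,0,0.005,0],[-12,-14,0,0.01,0],[-18,-21,0,0.016,0],[-23,-28,0,0.022,0],[-26,-32,0,0.026,0]]]'|grep -E "pos|force"
python3 -m inch '[[[-1,-2,0,0,0],[-2,-2,0,0,0],[-2,-2,0,0,0],[-2,-2,0,0,0],[-2,-2,0,0,0]]]'|grep -E "pos|force"
python3 - <<'E'
from h import *
pitch();st();d=grab('top');save(d,'t5.png',(240,130,440,290),3.6)
s=arm.state();g=s['position']*1000;m=np.array([528.5,-129.7]);ax=np.array([.179,-.984])
r=g[:2]-m; print('grip in mouth x,y',r@ax, r@[.984,.179])
P=cloud(d);H=P[...,2]
k=(H>.14)&(H<.166); rr=P[...,:2]*1000-m; X=rr@ax; Y=rr@[.984,.179]
for a,b in((-200,-150),(-150,-110),(-110,-75)):
    q=k&(X>a)&(X<b)&(abs(Y)<40); print(a,'chute Y',np.percentile(Y[q],[2,98]).round(1),q.sum(),'z',np.median(H[q]))
q=k&(X>-36)&(X<45)&(abs(Y)<45); print('hood X',np.percentile(X[q],[1,99]),'Y',np.percentile(Y[q],[1,99]))
q=k&(abs(Y)<30)&(X<-45);print('nose X',np.nanpercentile(X[q],99.5))
E
```

```text
position: [0.5657, 0.2488, 0.3411]
ft_force: [0.0, 0.4, -1.6]
position: [0.5357, 0.2138, 0.3417]
ft_force: [0.2, -0.7, -2.9]
position: [0.5057, 0.1789, 0.3416]
ft_force: [-0.3, -0.1, -2.5]
position: [0.4797, 0.1467, 0.3418]
ft_force: [-0.5, -0.3, -3.0]
position: [0.4785, 0.1458, 0.3415]
ft_force: [-0.1, 1.0, -2.8]
pitch -0.5 deg nosedown, n 30, topz at back 157.6 nose 159.1, resid 0.4
t 28.40 p [478.5 145.8 341.5] head 10.2 tilt 0.01 w 16.0 F [-0.   0.6 -2.9] q [ 13. -10.  92.   0.  98.   3.]
grip in mouth x,y -280.03484397792397 0.09871741925220354
-200 chute Y [-21.5  20.1] 205 z 0.15502963038880416
-150 chute Y [-21.8  20. ] 154 z 0.15497862785581912
-110 chute Y [-21.7  19.8] 120 z 0.15576161086961518
hood X [-32.07383426  32.89380088] Y [-33.10545092  33.11793412]
nose X -72.91024327457824
```

View pics/t5.png

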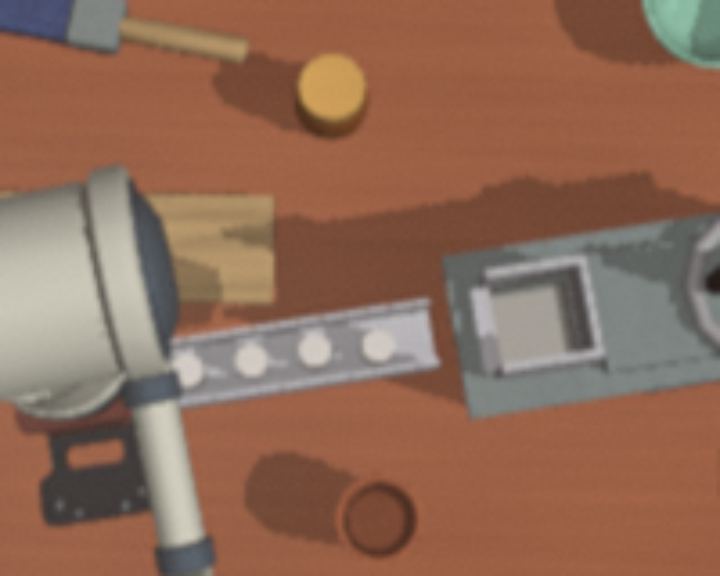

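```bash
python3 -m inch '[[[0.5,-2,0,0,0],[1.3,-6,0,0,0],[2.3,-11,0,0,0],[3.3,-17,0,0,0],[4.5,-23,0,0,0]]]'|grep -E "pos|force"
python3 -m inch '[[[1.2,-6,0,0,0],[2.4,-12,0,0,0],[3.6,-18,0,0,0],[4.8,-24,0,0,0],[6,-30,0,0,0]]]'|grep -E "pos|force"
python3 -m inch '[[[1,-5,0,0,0],[1.6,-9,0,0,0],[2,-11,0,0,0],[2.1,-12,0,0,0],[2.1,-12,0,0,0]]]'|grep -E "pos|force"
python3 -m inch '[[[0,0,-3,0,0],[0,0,-6,0,0],[0,0,-9,0,0],[0,0,-11,0,0],[0,0,-11,0,0]]]'|grep -E "pos|force"
python3 -c "
from h import *
pitch(n='side');st()"
```

```text
position: [0.483, 0.1219, 0.3416]
ft_force: [-0.2, -0.5, -2.5]
position: [0.489, 0.0919, 0.3416]
ft_force: [-1.1, -0.1, -2.0]
position: [0.491, 0.0804, 0.3416]
ft_force: [0.5, -0.8, -2.5]
position: [0.4908, 0.0807, 0.3297]
ft_force: [-0.5, 0.0, -4.0]
pitch -0.6 deg nosedown, n 30, topz at back 145.5 nose 147.6, resid 0.4
t 30.17 p [490.9  80.7 330.1] head 10.2 tilt 0.05 w 15.6 F [ 0.2  0.6 -2.3] q [  5. -11.  94.   0.  97.  -5.]
```

```bash
python3 -m inch '[[[0,0,0,0,0.175],[0,0,0,0,0.18],[0,0,0,0,0.18],[0,0,0,0,0.18],[0,0,0,0,0.18]]]'|grep -E "pos|force"
python3 -c "
from h import *
pitch(n='side')"
python3 -m inch '[[[0,-1,3,0,0.18],[0,-2,6,0,0.18],[0,-3,9,0,0.18],[0.5,-4,12,0,0.18],[0.5,-5,15,0,0.18]]]'|grep -E "pos|force"
python3 -c "
from h import *
pitch(n='side');st()"
```

```text
position: [0.491, 0.0805, 0.3309]
ft_force: [1.4, 0.3, -1.1]
pitch 1.4 deg nosedown, n 30, topz at back 146.4 nose 141.6, resid 0.4
position: [0.4915, 0.0754, 0.3461]
ft_force: [0.2, -0.2, -1.8]
pitch 5.9 deg nosedown, n 29, topz at back 159.1 nose 139.6, resid 0.5
t 31.10 p [491.6  75.3 346.8] head 10.2 tilt 0.07 w 15.6 F [ 0.4 -0.  -1.6] q [  5. -11.  92.  -0.  99.  -5.]
```

```bash
python3 -m inch '[[[0.4,-2,5,0,0.18],[0.8,-4,10,0,0.18],[1.2,-7,15,0,0.18],[1.6,-9,20,0,0.18],[2,-11,25,0,0.18]]]'|grep -E "pos|force"
python3 -m inch '[[[0.4,-2,5,0,0.18],[0.8,-4,10,0,0.18],[1.2,-7,15,0,0.18],[1.6,-9,20,0,0.18],[2,-11,25,0,0.18]]]'|grep -E "pos|force"
python3 -m inch '[[[0,0,0,0,0.18],[0,0,0,0,0.18],[0,0,0,0,0.18],[0,0,0,0,0.18],[0,0,0,0,0.18]]]'|grep -E "pos|force|width"
python3 -c "
from h import *
pitch(n='side');st();d=grab('side');save(d,'s6.png',(240,110,440,310),3)"
```

```text
position: [0.4935, 0.0642, 0.3713]
ft_force: [0.4, -0.2, -2.5]
position: [0.4955, 0.0533, 0.3961]
ft_force: [-0.1, -0.1, -2.7]
position: [0.4955, 0.0536, 0.3955]
ft_force: [-0.4, -0.2, -0.6]
width: 0.0163
pitch 21.6 deg nosedown, n 25, topz at back 199.9 nose 124.9, resid 0.5
t 32.40 p [495.4  53.6 395.5] head 10.2 tilt 0.01 w 16.0 F [ 0.1 -0.9 -1.4] q [  2. -11.  87.  -0. 104.  -8.]
```

View pics/s6.png

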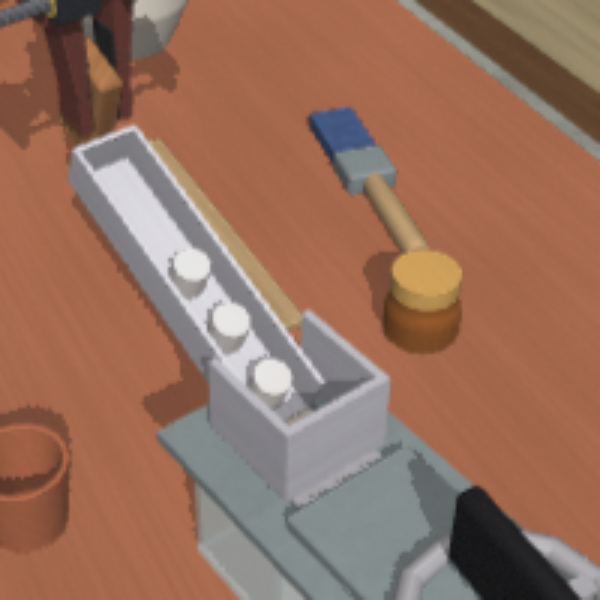

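```bash
python3 -m inch '[[[0,0,0,0,0.18],[0,0,0,0,0.18],[0,0,0,0,0.18],[0,0,0,0,0.18],[0,0,0,0,0.18]]]'|grep -E "force|width"
python3 -m inch '[[[0,0,0,0,0.18],[0,0,0,0,0.18],[0,0,0,0,0.18],[0,0,0,0,0.18],[0,0,0,0,0.18]]]'|grep -E "force|width"
python3 -c "
from h import *
pitch(n='side');st();d=grab('side');save(d,'s7.png',(240,110,440,310),3)"
```

```text
ft_force: [0.7, -0.3, -1.0]
width: 0.0163
ft_force: [0.9, 0.1, -0.1]
width: 0.0159
pitch 21.4 deg nosedown, n 25, topz at back 199.6 nose 125.0, resid 0.5
t 33.33 p [495.5  53.6 395.6] head 10.2 tilt 0.01 w 16.4 F [ 0.1 -0.7 -2. ] q [  2. -11.  87.   0. 104.  -8.]
```

View pics/s7.png

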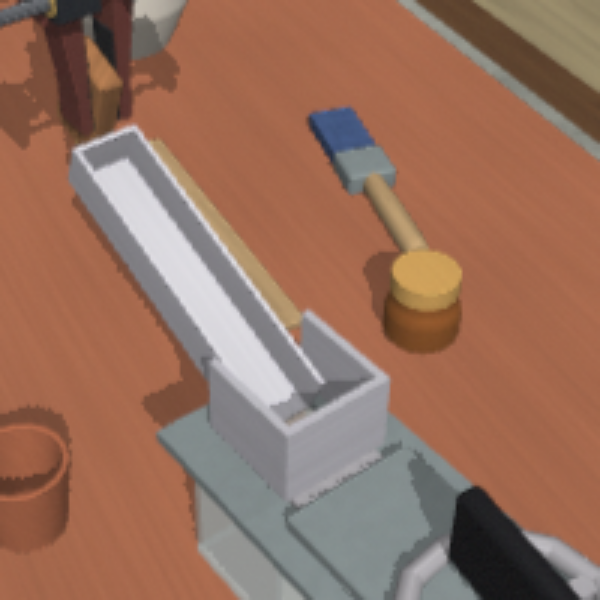

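```bash
python3 -m inch '[[[-0.4,2,-5,0,0.18],[-0.8,4,-10,0,0.18],[-1.2,7,-15,0,0.18],[-1.6,9,-20,0,0.18],[-2,11,-25,0,0.18]]]'|grep -E "pos|force"
python3 -m inch '[[[-0.4,2,-5,0,0.18],[-0.8,4,-10,0,0.18],[-1.2,7,-15,0,0.18],[-1.6,9,-20,0,0.18],[-2,11,-25,0,0.18]]]'|grep -E "pos|force"
python3 -m inch '[[[0,1,-3,0,0.18],[0,2,-6,0,0.18],[0,3,-9,0,0.18],[0,4,-12,0,0.18],[0,5,-15,0,0.18]]]'|grep -E "pos|force"
python3 -m inch '[[[0,0,-2,0,0.18],[0,0,-4,0,0.18],[0,0,-4,0,0.18],[0,0,-4,0,0],[0,0,-4,0,0]]]'|grep -E "pos|force|width"
python3 -c "
from h import *
pitch(n='side');st()"
```

```text
position: [0.4934, 0.0649, 0.3698]
ft_force: [-0.1, 0.1, -0.9]
position: [0.4914, 0.0759, 0.3451]
ft_force: [0.5, 0.5, -0.0]
position: [0.4915, 0.0806, 0.3305]
ft_force: [0.0, 0.9, -0.3]
position: [0.4914, 0.0806, 0.3265]
ft_force: [-0.5, -0.1, -1.0]
width: 0.0159
pitch -0.9 deg nosedown, n 30, topz at back 140.0 nose 143.1, resid 0.3
t 35.10 p [491.5  80.5 326.6] head 10.2 tilt 0.01 w 15.7 F [ 0.8 -0.1 -2. ] q [  5. -11.  94.   0.  97.  -5.]
```

```bash
python3 -m inch '[[[0,0,6,0,0],[0,0,14,0,0],[-2,12,16,0,0],[-6,32,16,0,0],[-10,55,16,0,0]]]'|grep -E "pos|force"
python3 -m inch '[[[-4,20,0,0,0],[16,40,0,-0.03,0],[36,60,0,-0.06,0],[56,80,0,-0.1,0],[76,100,0,-0.13,0]]]'|grep -E "pos|force"
python3 -m inch '[[[16,18,0,-0.03,0],[30,34,0,-0.036,0],[32,38,0,-0.036,0],[32,38,0,-0.036,0],[32,38,0,-0.036,0]]]'|grep -E "pos|force"
python3 -c "
from h import *
pitch(n='side');st()"
```

```text
position: [0.4814, 0.1362, 0.3438]
ft_force: [0.3, -0.4, -0.8]
position: [0.5578, 0.2376, 0.3434]
ft_force: [0.1, -0.0, -1.0]
position: [0.589, 0.2738, 0.3427]
ft_force: [1.4, 0.3, -1.7]
pitch -1.0 deg nosedown, n 30, topz at back 156.1 nose 159.3, resid 0.4
t 36.40 p [588.9 273.3 343. ] head 0.7 tilt 0.01 w 16.3 F [ 0.4  0.1 -2.1] q [22. 13. 69. -0. 99. 21.]
```

```bash
python3 -m inch '[[[1,0,-25,0,0],[1,0,-55,0,0],[1,0,-85,0,0],[1,0,-105,0,0],[1,0,-112,0,0]]]'|grep -E "pos|force"
python3 -m inch '[[[0,0,-2,0,0],[0,0,-4,0,0.18],[0,0,-5,0,0.18],[0,0,-6,0,0.18],[0,0,-7,0,0.18]]]'|grep -E "pos|force"
python3 -c "
from h import *
pitch(n='side');st()"
python3 -m inch '[[[0,0,0,0,0.3],[0,0,0,0,0.5],[0,0,0,0,0.5],[0,0,0,0,0.5],[0,0,0,0,0.5]]]'|grep -E "pos|force"
python3 -m inch '[[[0,0,30,0,0.5],[0,0,70,0,0.5],[0,0,110,0,0.5],[0,0,150,0,0.5],[0,0,180,0,0.5]]]'|grep -E "pos|force"
python3 -m inch '[[[-30,-80,0,0,0.5],[-30,-80,0,0,0.5],[-30,-130,0,-0.2,0.5],[-30,-170,0,-0.3,0.5],[-30,-190,0,-0.4,0.5]]]'|grep -E "pos|force"
python3 -m inch '[[[0,-200,0,-0.6,0.5],[0,-200,0,-0.6,0.5],[0,-200,0,-0.6,0.5],[0,-200,0,-0.6,0.5],[0,-200,0,-0.6,0.5]]]'|grep -E "pos|force"
python3 - <<'E'
from h import *
st(); d=grab('top');save(d,'t8.png',(200,120,500,300),2.4)
P=cloud(d); H=P[...,2]
b=(P[...,0]>.53)&(P[...,0]<.65)&(P[...,1]>.02)&(P[...,1]<.32)
for n,lo,hi in(('fin',.07,.09),('walls',.032,.045),('board',.0055,.0135)):
    k=b&(H>lo)&(H<hi); 
    if n=='walls': k&=(P[...,1]<.257)
    q=P[k]*1000; print(n,len(q),q.mean(0).round(1),np.percentile(q,[1,99],axis=0).round(1).tolist(),np.median(q[:,2]),cv2.minAreaRect(q[:,:2].astype(np.float32)))
E
```

```text
position: [0.5889, 0.2723, 0.2265]
ft_force: [0.3, -1.3, -1.7]
position: [0.5908, 0.2737, 0.2255]
ft_force: [-0.7, 0.4, -1.8]
pitch -0.8 deg nosedown, n 30, topz at back 39.1 nose 41.8, resid 0.5
t 37.28 p [590.7 273.7 224.8] head 0.7 tilt 0.11 w 16.2 F [ 0.6 -0.  -2.2] q [22. 15. 78. -0. 87. 21.]
position: [0.5905, 0.2736, 0.2238]
ft_force: [0.4, 0.6, -1.3]
position: [0.5901, 0.2734, 0.408]
ft_force: [-0.3, 0.7, 0.7]
position: [0.5598, 0.0808, 0.4042]
ft_force: [0.6, 0.3, 0.3]
position: [0.5599, -0.1192, 0.4039]
ft_force: [-0.2, -0.4, 0.5]
t 38.95 p [ 559.9 -119.2  403.9] head -55.6 tilt 0.05 w 44.1 F [-0.2 -0.4  0.5] q [-15.   1.  75.  -0. 104.  40.]
fin 112 [589.5 272.1  81.1] [[582.5, 253.3, 72.1], [597.3, 292.9, 87.0]] 81.71384752989711 ((590.0642700195312, 273.0792541503906), (14.736664772033691, 40.193721771240234), 2.3427443504333496)
walls 290 [591.7 169.1  38. ] [[570.4, 67.4, 32.4], [614.1, 254.9, 44.5]] 38.04486577163513 ((592.3720703125, 159.93679809570312), (43.727142333984375, 193.45828247070312), 0.41878947615623474)
board 1994 [590.8 169.1   9.7] [[550.5, 47.5, 5.6], [633.8, 304.0, 13.3]] 9.775194654779586 ((589.6619262695312, 167.9242706298828), (295.60382080078125, 119.33100128173828), 89.931884765625)
```

View pics/t8.png

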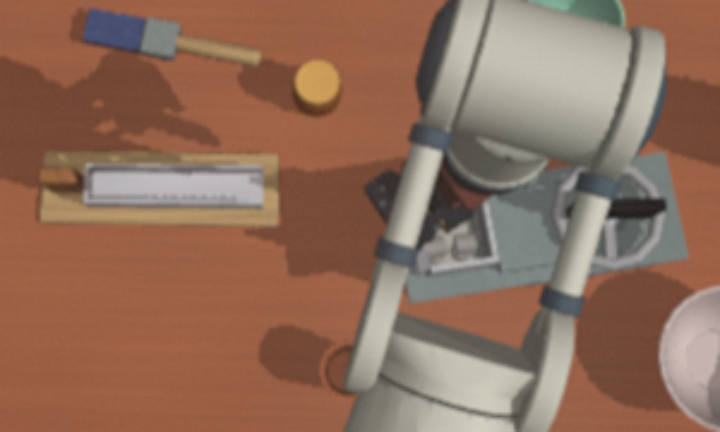

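```bash
python3 -m inch '[[[-2,-80,0,0.58,0.5],[-2,-80,0,0.58,0.5],[-2,-80,0,0.58,0.5],[-2,-80,0,0.58,0.5],[-2,-80,0,0.58,0.5]]]'|grep -E "pos|force"
python3 -m inch '[[[-2,-83,0,0.57,0.5],[-2,-83,0,0.57,0.5],[-2,-83,0,0.57,0.5],[-2,-83,0,0.57,0.5],[-2,-83,0,0.57,0.5]]]'|grep -E "pos|force"
python3 - <<'E'
from h import *
st(); d=grab('side');save(d,'s9.png',(270,180,520,400),3); P=cloud(d)*1000
e=grab('top');save(e,'t9.png',(360,150,500,270),5); Q=cloud(e)*1000
m=np.array([528.5,-129.7]);ax=np.array([.179,-.984])
for n,C in(('side',P),('top',Q)):
    r=C[...,:2]-m;k=(abs(r@ax)<24)&(abs(r@[.984,.179])<24)&(C[...,2]<130)
    print(n,k.sum(),np.percentile(C[...,2][k],[1,25,50,75,99]).round() if k.sum() else '')
E
```

```text
position: [0.5583, -0.1973, 0.4035]
ft_force: [0.2, 0.1, 0.5]
position: [0.5564, -0.2802, 0.4033]
ft_force: [0.8, 0.2, -0.9]
t 39.83 p [ 556.4 -280.2  403.3] head 11.0 tilt 0.04 w 43.7 F [ 0.8  0.2 -0.9] q [-30.   9.  67.   0. 104. -41.]
side 0 
top 227 [ 3.  9. 34. 48. 55.]
```

View pics/t9.png

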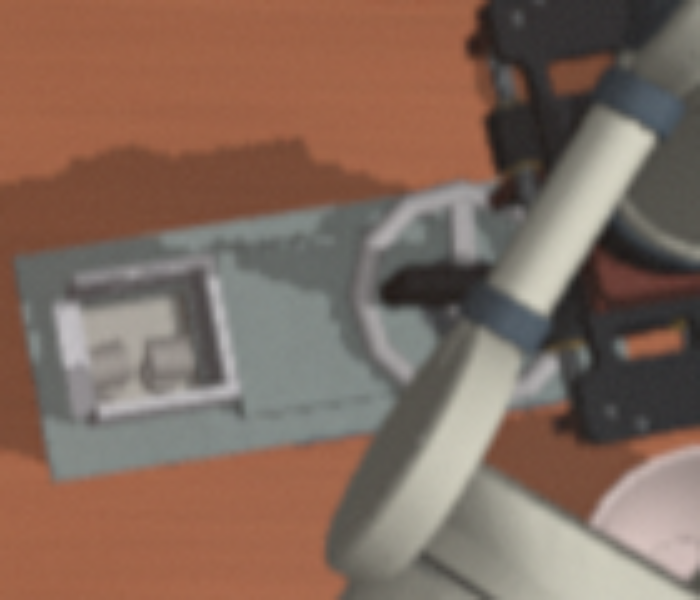

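```bash
python3 -m inch '[[[0,-2,0,-0.01,0.5],[0,-2,-40,-0.01,0.5],[0,-2,-80,-0.01,0.5],[0,-2,-87,-0.01,0.5],[0,-2,-87,-0.01,0.5]]]'|grep -E "pos|force"
python3 -m inch '[[[0,0,0,0,0],[0,0,0,0,0],[0,0,0,0,0],[0,0,0,0,0],[0,0,0,0,0]]]'|grep -E "pos|force|width"
python3 -m inch '[[[0,0,0,0,0],[0,0,0,0,0],[0,0,0,0,0]]]'|grep -E "pos|force|width"
```

```text
position: [0.5559, -0.2809, 0.3125]
ft_force: [0.3, 0.2, 0.6]
position: [0.5565, -0.2816, 0.3189]
ft_force: [1.3, 0.8, 2.7]
width: 0.0159
position: [0.5564, -0.2817, 0.3189]
ft_force: [-1.5, 0.6, 5.7]
width: 0.0158
```

```bash
for i in 1; do python3 -m inch '[[[0,0,0,-0.12,0],[0,0,0,-0.24,0],[0,0,0,-0.36,0],[0,0,0,-0.48,0],[0,0,0,-0.6,0]]]'|grep -E "pos|force"
python3 -m inch '[[[0,0,0,-0.12,0],[0,0,0,-0.24,0],[0,0,0,-0.36,0],[0,0,0,-0.48,0],[0,0,0,-0.6,0]]]'|grep -E "pos|force"
python3 -m inch '[[[0,0,0,-0.12,0],[0,0,0,-0.24,0],[0,0,0,-0.36,0],[0,0,0,-0.48,0],[0,0,0,-0.6,0]]]'|grep -E "pos|force"
python3 -m inch '[[[0,0,0,-0.12,0],[0,0,0,-0.24,0],[0,0,0,-0.36,0],[0,0,0,-0.48,0],[0,0,0,-0.6,0]]]'|grep -E "pos|force"
python3 -m inch '[[[0,0,0,-0.12,0],[0,0,0,-0.24,0],[0,0,0,-0.36,0],[0,0,0,-0.48,0],[0,0,0,-0.58,0]]]'|grep -E "pos|force"
python3 -m inch '[[[0,0,0,0,0],[0,0,0,0,0],[0,0,0,0,0]]]'|grep -E "pos|force|width"; done
python3 -c "
from h import *
st();print(arm.state()['wrist_torque'])"
```

```text
position: [0.5563, -0.2812, 0.3189]
ft_force: [-1.9, 2.0, 6.6]
position: [0.5563, -0.2811, 0.3188]
ft_force: [-3.1, 2.1, 7.2]
position: [0.5562, -0.281, 0.3189]
ft_force: [-4.2, 3.3, 7.8]
position: [0.5563, -0.2809, 0.3188]
ft_force: [-2.6, 3.3, 7.3]
position: [0.5564, -0.2808, 0.3189]
ft_force: [-2.4, 3.4, 7.5]
position: [0.5564, -0.2808, 0.3188]
ft_force: [-2.0, 4.2, 8.2]
width: 0.0139
t 43.35 p [ 556.4 -280.8  318.8] head -160.6 tilt 0.08 w 13.9 F [-2.   4.2  8.2] q [-30.   9.  75.   0.  96. 131.]
[ 0.72834467  0.71209525 -0.03215748]
```

```bash
python3 -m inch '[[[0,0,0,0,0.5],[0,0,0,0,0.5],[0,0,0,0,0.5],[0,0,0,0,0.5],[0,0,0,0,0.5]]]'|grep -E "pos|force|width"
python3 -m inch '[[[0,0,40,0,0.5],[0,0,80,0,0.5],[0,0,100,0,0.5],[-40,0,100,0,0.5],[-80,-20,100,0,0.5]]]'|grep -E "pos|force"
python3 -m inch '[[[-120,-100,0,0,0.5],[-120,-100,0,0,0.5],[-120,-100,0,0,0.5],[-120,-100,0,0,0.5],[-120,-100,0,0,0.5]]]'|grep -E "pos|force"
python3 -m inch '[[[-120,-100,0,0,0.5],[-120,-100,0,0,0.5],[-120,-100,0,0,0.5],[-120,-100,0,0,0.5],[-120,-100,0,0,0.5]]]'|grep -E "pos|force"
python3 - <<'E'
from h import *
st(); d=grab('top');save(d,'t10.png',(200,120,500,300),2.6); P=cloud(d); H=P[...,2]
def fit(n,b,lo,hi):
    q=P[b&(H>lo)&(H<hi)]*1000; print(n,len(q),q.mean(0).round(1),np.round(cv2.minAreaRect(q[:,:2].astype(np.float32))[2],1))
X,Y=P[...,0],P[...,1]
fit('bar',(X>.49)&(X<.62)&(Y>-.35)&(Y<-.21),.16,.18)
fit('pot',(X>.66)&(X<.75)&(Y>-.04)&(Y<.05),.045,.065); fit('cup',(X>.35)&(X<.45)&(Y>-.08)&(Y<.02),.045,.065)
fit('fin',(X>.53)&(X<.65)&(Y>.24)&(Y<.31),.07,.09)
r=P[...,:2]*1000-[528.5,-129.7];k=(abs(r@[.179,-.984])<24)&(abs(r@[.984,.179])<24)
print('gate z',np.percentile(H[k]*1000,[2,50,98]))
E
```

```text
position: [0.5565, -0.2815, 0.3163]
ft_force: [-0.1, 0.3, -0.0]
width: 0.0424
position: [0.4801, -0.2987, 0.4176]
ft_force: [-0.5, -0.5, 0.3]
position: [0.3553, -0.4031, 0.4166]
ft_force: [-0.1, -0.2, -0.3]
position: [0.2356, -0.5027, 0.4158]
ft_force: [0.4, -0.7, -0.3]
t 45.02 p [ 235.6 -502.7  415.8] head -160.9 tilt 0.12 w 43.7 F [ 0.4 -0.7 -0.3] q [-68.  -2.  76.  -0. 105.  93.]
bar 241 [ 555.  -280.3  170.1] 19.0
pot 277 [702.8   6.6  55.7] 1.4
cup 144 [399.4 -31.   55. ] 1.3
fin 115 [589.4 272.   80.8] 3.1
gate z [104.32697235 108.62731674 112.70422858]
```

View pics/t10.png

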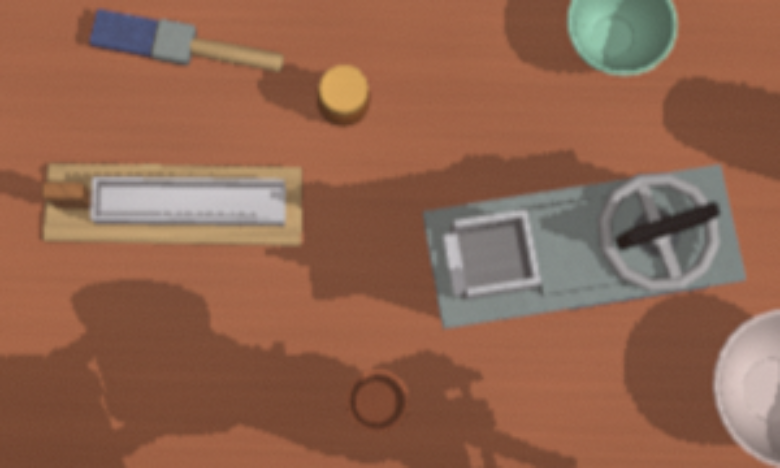

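The last view shows the gate shut at (490,255) and the bar back at its starting angle. The chute lies empty and flat on its board at (190,202), there are no cylinders on the bench, and the cup and pot are where they were. I'm handing the job in.

```bash
python3 -c "
from h import *
arm.sign_off()"
```

```text
the job is handed in; nothing more can be done
```

The mill is charged and the job is handed in, at about 45 s of the 210 s allowed. The handover reports no verdict, so the checks below are my own.

**What I did**
- I cranked the gate open by about 3 rad and stood all four cylinders in the chute.
- Moves can't tilt the tool, so I rested the chute's nose on the mill's lip and eased the grip on the fin. Lifting the fin then pivoted the chute to 21.5°, and all the cylinders slid out into the jar.
- I laid the chute back on its board and cranked the gate shut.

**Last checks**
- **Cylinders:** the chute was empty after the tilt and none were left on the bench. Through the open mouth, nothing in the jar stood higher than 55 mm. I could only make out two cylinders there, so the count of four is inferred.
- **Gate:** the wheel bar measured 19.0°, against 19.1° at the start, and the gate fills the port.
- **Chute:** it is flat and released, a few millimetres and about 1° from its place.
- **Cup and pot:** both are within 1 mm of where they stood.
- **Robot:** the arm is clear of everything.

**One slip:** on the first crank I began turning before the fingers had fully closed. The side force reached about 22 N, within limits, and I recentred before going on.

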